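Put the reagent bottles back in their colour-matched holders

ROBOT

A 7-joint arm with a two-finger parallel gripper is mounted at the origin on a cart in front of the work surface, level with it; the furniture and walls round the work are solid. World frame = base frame: x ahead of the robot, y to its left, z up, the work surface at z = 0. Lengths are in m, angles in rad, forces in N, time in s.
With the tool pointing down it reaches from about 0.425 to 0.925 m from the base axis. Payload 6.8 kg.
Tool frame: the origin (TCP) lies on the centre line of the jaws, within the pads' length; the fingertips stand 17 mm ahead of it and the grasp point (between the pads) lies 2 mm behind it; z points along the fingers, y is the line along which they close (so a half turn about z gives the same grasp; the last joint's range is limited). The gripper opens to 85 mm and grips with 20 to 120 N. Pads are 22 mm wide; open, the fingers measure 114 mm over their backs; the gripper's body (76 mm by 85 mm) begins 54 mm behind the grasp point. The pads swing forward as they close: fully open they stand 13 mm farther back than shut.
Start: joints at [-1.298, 0.477, 0.022, 1.555, -0.011, 1.109, -0.083], TCP at [0.251, 0.627, 0.222] pointing down, gripper open.
Joint ranges: [-2.96, 2.96], [-0.34, 2.1], [-1.41, 1.46], [0.24, 2.44], [-1.37, 4.51], [0.17, 1.92], [-2.96, 2.96]. Speed limits (rad/s): [2.39, 2.39, 3.14, 3.14, 3.14, 3.14, 3.14].

INTERFACE

Orientations are given as a unit quaternion [w, x, y, z].
In Python, from cell import * gives the robot as it stands.
- The arm moves only by the tool apply_moves, never from a script. Its argument "motion" is a list that holds one entry, the list of rows, each a list of 7 numbers: the shift along the world's x, y, z in units of 50 mm (1.0 is 50 mm), then the turn, a rotation vector about the world's x, y, z in units of 90 degrees (1.0 is 90 degrees), then the opening, from -1 (shut) to 1 (fully open), so that 0 is half open. A call has 1 to 12 rows; each row shifts and turns the commanded pose from where the row before left it; what a row does not reach is not made up. A row lasts 1/12 s, in which the tool goes at most 41.7 mm and 7.16 degrees, less where a joint would pass 70% of its speed; a pose out of reach is approached as far as the arm can. A call with a number of a shift or a turn outside -1 to 1 is refused whole. A call with a gripper value outside its range is refused whole. The fingers move at their own pace and stop on an object; "newtons" is the grip in N (left out, the last holds). Time passes only in rows, so rows that do not move let the fingers close. It gives the time, the measured TCP pose, the force, the opening and the grip force at its end, in the units of the state.
- read_state(): the state, without advancing time (a new reading comes with each control period).
- capture(name): name is "side" or "top"; returns (picture, depth): 384x512x3 uint8, red, green, blue; 384x512 float32, m along the optical axis (not along the pixel's ray), 0 where there is no reading.
- camera_params(name): a dict with "fov_y" (degrees; the focal length in pixels is half the picture's height over the tangent of half this angle, whatever the lens; pixels are square), "cx", "cy" (the principal point, pixels), "distortion" ([k1, k2, p1, p2, k3] as OpenCV has them; the pictures are not rectified), "extrinsics" (4x4, takes a point from world to camera coordinates). Camera axes: x right, y down, z forward; pixel columns grow to the right and rows downward; lengths in m; the calibration is good to about 2 mm. A picture is of the moment at which its call begins. camera_params takes no time and is no camera call.
- finish_job(): hands the job in; it is judged then, once.
The state is a dict: "time_s": time; "qpos": joint angles; "qd": joint speeds; "joint_efforts": joint torques, N m; "position": TCP position; "orientation": TCP orientation; "contact_force": force on the tool from outside, world axes, zero at the start; "torque": the same for the moment, N m; "opening": finger opening in m; "gripper_force": force on a finger pad.
Only numpy, scipy, OpenCV 4.12 (cv2) and the standard library are available. Lean on these libraries where they do the work, as an engineer would, in place of code of your own. Each camera call takes 0.05 s, during which the arm holds its last target. There are 200 camera calls.

TASK

Put the orange-, blue-, green- and purple-capped dropper bottles each into the holder of its own colour, standing upright on the floor of the pocket; the purple one has been left in the blue holder by mistake, so it has to come out before the blue one can go in. The white-capped bottle has no holder: leave it where it is, and do not tip any bottle over on the way.

Things in the scene. Friction and masses are not known exactly. Their poses are not given: they have to be found in the camera images.
- bottle_orange: small dropper bottle, brown, with an orange screw cap and orange label band, 70 mm tall (body 52 mm); body a cylinder of 31 mm diameter, shoulder and cap 18 mm across above it; 40 to 85 g; stands upright and loose; origin at the centre of its underside, z up its axis; grip the body from above, about 38 mm above the underside
- bottle_blue: small dropper bottle, white, with a blue screw cap and blue label band, 74 mm tall (body 56 mm); body a cylinder of 31 mm diameter, shoulder and cap 18 mm across above it; 40 to 85 g; stands upright and loose; origin at the centre of its underside, z up its axis; grip the body from above, about 38 mm above the underside
- bottle_green: small dropper bottle, brown, with a green screw cap and green label band, 70 mm tall (body 52 mm); body a cylinder of 31 mm diameter, shoulder and cap 18 mm across above it; 40 to 85 g; stands upright and loose; origin at the centre of its underside, z up its axis; grip the body from above, about 38 mm above the underside
- bottle_purple: small dropper bottle, brown, with a purple screw cap and purple label band, 70 mm tall (body 52 mm); at the start it stands wrongly in the pocket of the blue holder; body a cylinder of 31 mm diameter, shoulder and cap 18 mm across above it; 40 to 85 g; stands upright and loose; origin at the centre of its underside, z up its axis; grip the body from above, about 38 mm above the underside
- bottle_white: small dropper bottle, white, with a plain white screw cap, 74 mm tall (body 56 mm); it has no holder; body a cylinder of 31 mm diameter, shoulder and cap 18 mm across above it; 40 to 85 g; stands upright and loose; origin at the centre of its underside, z up its axis; grip the body from above, about 38 mm above the underside
- holder_orange: orange bottle holder: a fixed moulded block 64 x 64 mm, 22 mm high, orange all over, small white label field on its -x side; in the middle of its top a round pocket of 43 mm diameter with a 3 mm chamfer, its floor 8 mm above the worktop (14 mm deep); origin at the centre of its underside on the worktop, z up
- holder_blue: blue bottle holder: a fixed moulded block 64 x 64 mm, 22 mm high, blue all over, small white label field on its -x side; in the middle of its top a round pocket of 43 mm diameter with a 3 mm chamfer, its floor 8 mm above the worktop (14 mm deep); origin at the centre of its underside on the worktop, z up
- holder_green: green bottle holder: a fixed moulded block 64 x 64 mm, 22 mm high, green all over, small white label field on its -x side; in the middle of its top a round pocket of 43 mm diameter with a 3 mm chamfer, its floor 8 mm above the worktop (14 mm deep); origin at the centre of its underside on the worktop, z up
- holder_purple: purple bottle holder: a fixed moulded block 64 x 64 mm, 22 mm high, purple all over, small white label field on its -x side; in the middle of its top a round pocket of 43 mm diameter with a 3 mm chamfer, its floor 8 mm above the worktop (14 mm deep); origin at the centre of its underside on the worktop, z up
Not all that is in view belongs to the job. Leave any red look-alike of the bottle_green alone.

How it is judged:
At the end, for the whole second after the job is handed in: Each coloured bottle stands upright (within 0.12 rad), at rest and released, on the pocket floor of its own colour's holder (underside 4 to 11.5 mm above the worktop, axis within 10 mm of the holder's centre); the white-capped one stands upright within 20 mm of its start (horizontal distance between bottle_orange and holder_orange below 0.01 m and z of bottle_orange in the frame of holder_orange between 0.004 and 0.0115 m and angle between each of bottle_orange, bottle_blue, bottle_green, bottle_purple, bottle_white's own z axis and vertical below 0.12 rad and linear speed of each of bottle_orange, bottle_blue, bottle_green, bottle_purple below 0.02 m/s and horizontal distance between bottle_blue and holder_blue below 0.01 m and z of bottle_blue in the frame of holder_blue between 0.004 and 0.0115 m and horizontal distance between bottle_green and holder_green below 0.01 m and z of bottle_green in the frame of holder_green between 0.004 and 0.0115 m and horizontal distance between bottle_purple and holder_purple below 0.01 m and z of bottle_purple in the frame of holder_purple between 0.004 and 0.0115 m and distance of bottle_white from where it was at the start of the episode below 0.02 m); the robot touches nothing.
It fails at once if a bottle is tipped (more than 0.6 rad) (angle between any of bottle_orange, bottle_blue, bottle_green, bottle_purple, bottle_white's own z axis and vertical above 0.6 rad).
It fails at once if the white-capped bottle is moved by more than 20 mm (distance of bottle_white from where it was at the start of the episode above 0.02 m).
It also fails if it takes over 102 s, if anything falls off the work surface, if the arm or the gripper's body presses on something with over 40 N, if the wrist force passes 120 N, or if a joint passes its speed limit or range.

## Working session

There is one attempt and no reset: what is moved stays moved. The work goes in short steps, Python scripts to look and compute and a tool call to move; the robot and the scene stay as the last step left them, time stands still between calls to the robot, and variables do not carry over. Pictures are saved under pics/ and viewed, at most 14 in all, crops included, and the job is handed in when it is done.

Besides the shell and the picture viewer there is one more tool, called after ">>>" as name(argument=value, ...) on one line, values as JSON. apply_moves: Moves the arm, as the interface text tells. Its arguments: {"type":"object","properties":{"motion":{"type":"array"},"newtons":{"type":"number"}},"required":["motion"]}

```bash
mkdir -p pics
cat > h.py <<'E'
from cell import *
import numpy as np, cv2
def save(n,f,crop=None,s=1):
    im,d=capture(n); im=np.array(im)
    o=im if crop is None else im[crop[1]:crop[3],crop[0]:crop[2]]
    cv2.imwrite(f,cv2.resize(o[...,::-1].copy(),None,fx=s,fy=s,interpolation=cv2.INTER_CUBIC)); return im,np.array(d)
def cam(n):
    p=camera_params(n); f=192/np.tan(np.radians(p["fov_y"])/2)
    return np.array([[f,0,p["cx"]],[0,f,p["cy"]],[0,0,1]]),np.array(p["distortion"],float),np.array(p["extrinsics"])
def ray(n,uv,z):
    K,D,E=cam(n); R=E[:3,:3];c=-R.T@E[:3,3]
    q=cv2.undistortPoints(np.array(uv,float).reshape(-1,1,2),K,D).reshape(-1,2)
    d=np.c_[q,np.ones(len(q))]@R
    return c+d*((z-c[2])/d[:,2])[:,None]
E
python3 - <<'E'
from h import *
a,d=save("top","pics/t0.png",s=1.5); b,e=save("side","pics/s0.png",s=1.5)
np.savez("f0.npz",a=a,d=d,b=b,e=e)
for n in("top","side"):
    K,D,E=cam(n);print(K[0,0],K[:2,2],D,-E[:3,:3].T@E[:3,3],E[2,:3])
s=read_state();print(s)
E
```

```text
353.73376574087996 [253.16622848 189.6535527 ] [-0.06636196  0.          0.          0.          0.        ] [ 0.30852576 -0.00645825  0.97788367] [ 0.23165901 -0.03100439 -0.97230285]
386.44213570968355 [251.79128606 195.20885943] [-0.11181404  0.          0.          0.          0.        ] [ 0.16205319 -0.69712595  0.43601848] [ 0.42557097  0.78332452 -0.45309166]
{'time_s': 0.1, 'qpos': array([-1.29808106,  0.47773597,  0.02233394,  1.55635344, -0.01151277,
        1.10927246, -0.08310598]), 'qd': array([-0.00024045, -0.00018209,  0.00091767, -0.00057052,  0.00077448,
       -0.00016911,  0.00171548]), 'joint_efforts': array([ 4.63627293e-03, -5.97755992e+01,  1.61379408e+00, -2.81953222e+01,
        1.28211486e-02,  5.09066682e-03,  4.92083473e-06]), 'position': array([0.25068242, 0.62613845, 0.22090997]), 'orientation': array([-1.03762485e-04,  1.89251220e-01,  9.81928359e-01, -8.14098398e-04]), 'contact_force': array([-1.26012418, -0.16728848, -0.12433125]), 'torque': array([-0.02575647, -0.00221951,  0.04133315]), 'gripper_force': 0.0, 'opening': 0.0857342123669153}
```

View pics/t0.png

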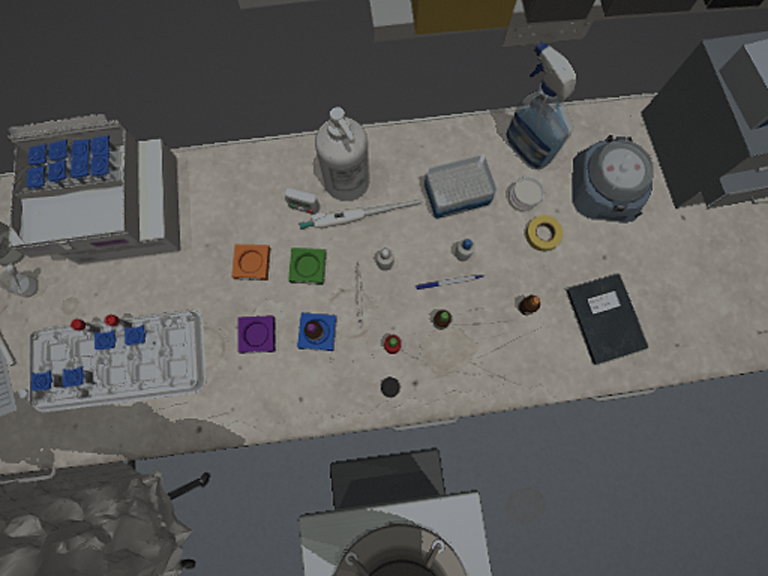

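View pics/s0.png

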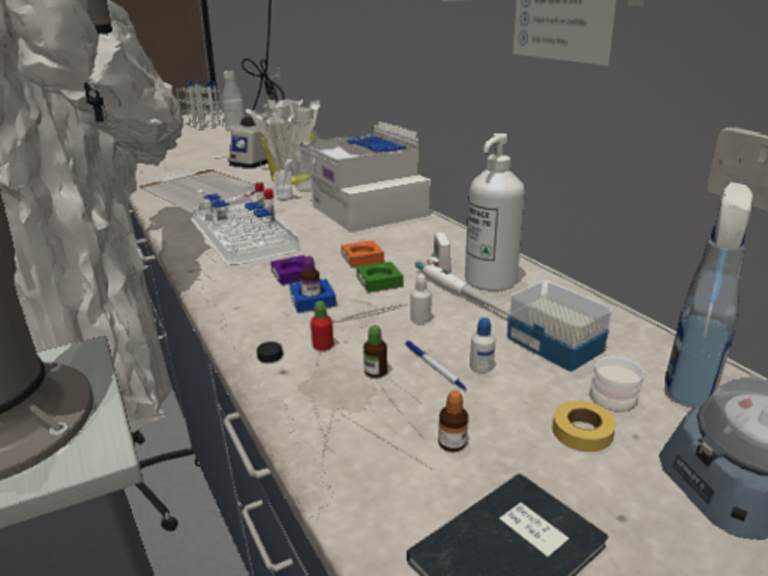

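Candidates in the top view (pixels of the 1.5x picture):
- Green bottle: (443,318) has a brown body. (392,344) is the red look-alike and stays put.
- Orange bottle: (530,303). The yellow tape at (545,232) is not it.
- Blue bottle: (465,248). The blue rack lids and the pen are not it.
- White bottle: (386,257).
- Purple bottle: (314,328), standing in the blue holder.
- Holders: orange (251,262), green (308,265), purple (256,335), blue (317,331).

Next I'll measure these.

```bash
cat > m.py <<'E'
from h import *
# hue ranges (OpenCV 0..180)
H={"orange":(5,20),"blue":(100,122),"green":(38,85),"purple":(125,160)}
def mask(im,c,smin=90,vmin=40):
    h=cv2.cvtColor(im,cv2.COLOR_RGB2HSV); return cv2.inRange(h,(H[c][0],smin,vmin),(H[c][1],255,255))
def blobs(m,box,amin=6):
    x0,y0,x1,y1=box; n,l,s,c=cv2.connectedComponentsWithStats(m[y0:y1,x0:x1])
    return [(s[i,4],s[i,:4]+[x0,y0,0,0],c[i]+[x0,y0]) for i in range(1,n) if s[i,4]>=amin]
E
python3 - <<'E'
from m import *
f=np.load("f0.npz"); im=f["a"]
for c in H:
    for a,b,p in blobs(mask(im,c),(145,150,375,260)): print(c,a,b,p.round(1),ray("top",p,.022)[0].round(4)[:2],ray("top",p,.072)[0].round(4)[:2],f["d"][int(p[1]),int(p[0])].round(3))
print("side")
im=f["b"]
for c in H:
    for a,b,p in blobs(mask(im,c),(180,150,340,310)): print(c,a,b,p.round(1),ray("side",p,.022)[0].round(4)[:2],ray("side",p,.066)[0].round(4)[:2])
a=f["a"][150:260,145:375,::-1]
cv2.imwrite("pics/c0.png",cv2.resize(a,None,fx=3.4,fy=3.4,interpolation=cv2.INTER_CUBIC))
E
```

```text
orange 539 [154 163  26  24] [166.9 173.9] [0.614  0.1983] [0.5981 0.1876] 1.013
orange 65 [350 198  10   9] [354.5 201.9] [ 0.4644 -0.3108] [ 0.4562 -0.2949] 0.931
orange 19 [291 212   8   5] [294.1 214.7] [ 0.4514 -0.1386] [ 0.444  -0.1317] 0.94
orange 32 [204 218  10   8] [209.  221.9] [0.4628 0.0944] [0.4547 0.0891] 0.916
blue 29 [309 160   6   6] [311.1 162.5] [ 0.593  -0.2104] [ 0.5782 -0.1998] 0.949
blue 7 [317 184   5   2] [318.6 184.3] [ 0.5273 -0.2202] [ 0.5158 -0.2091] 1.001
blue 37 [278 188  14   5] [284.5 190. ] [ 0.5236 -0.1232] [ 0.5124 -0.1171] 0.994
blue 428 [198 209  26  25] [211.2 220.9] [0.4647 0.088 ] [0.4566 0.083 ] 0.927
green 496 [193 166  24  24] [204.4 176.5] [0.5921 0.0939] [0.5773 0.0886] 1.005
green 32 [293 208   7   7] [295.7 210.7] [ 0.4619 -0.1447] [ 0.4538 -0.1375] 0.918
green 29 [259 225   6   6] [261.7 227.6] [ 0.4283 -0.0459] [ 0.4221 -0.0438] 0.909
purple 536 [159 211  24  24] [170.1 222.4] [0.4752 0.1999] [0.4665 0.1891] 0.976
purple 32 [205 216   6   6] [207.5 218.3] [0.473  0.0974] [0.4644 0.092 ] 0.907
side
orange 360 [228 160  28  18] [242.1 
[... 784 characters left out ...]
4] [ 0.4763 -0.2067]
blue 18 [319 234  10   3] [323.1 235.4] [ 0.5851 -0.2062] [ 0.5401 -0.2584]
blue 13 [304 253   6   6] [306.1 255.7] [ 0.5169 -0.2433] [ 0.4792 -0.2915]
green 6 [322 166   3   3] [323.3 166.8] [0.8022 0.0653] [ 0.7342 -0.0157]
green 415 [238 175  30  19] [253.5 183.8] [0.5854 0.0715] [ 0.5404 -0.0102]
green 65 [210 201   7  11] [213.1 206.2] [0.45   0.0168] [ 0.4194 -0.0591]
green 85 [246 217   8  13] [249.5 223.1] [ 0.4847 -0.0901] [ 0.4504 -0.1546]
green 16 [244 237   8   3] [247.5 238.2] [ 0.4539 -0.1381] [ 0.4229 -0.1975]
purple 343 [181 171  28  18] [194.7 178.6] [0.4707 0.1808] [0.4379 0.0875]
purple 17 [202 186  11   3] [207.6 187.4] [0.4786 0.1139] [0.445  0.0277]
```

View pics/c0.png

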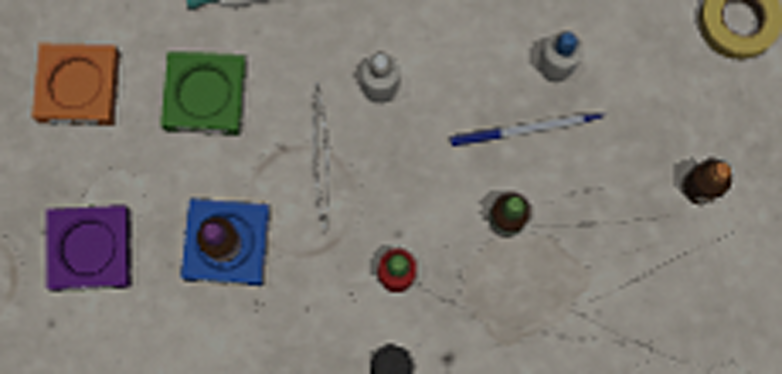

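The crop confirms the choices: a brown bottle with a green cap at crop (510,212), and the red look-alike at (397,268). I'll refine once more with depth.

```bash
cat >> m.py <<'E'
def cloud(n,d):
    K,D,E=cam(n); v,u=np.mgrid[:384,:512]
    q=cv2.undistortPoints(np.stack([u,v],-1).reshape(-1,1,2).astype(float),K,D).reshape(384,512,2)
    P=np.dstack([q*d[...,None],d]); P=(P-E[:3,3])@E[:3,:3]; P[d<=0]=np.nan; return P
E
python3 - <<'E'
from m import *
f=np.load("f0.npz")
B={"orange":(.456,-.295,.070),"blue":(.578,-.2,.074),"green":(.455,-.138,.070),"purple":(.464,.091,.078),"white":(.57,-.03,.074)}
HO={"orange":(.614,.198),"blue":(.465,.088),"green":(.592,.094),"purple":(.475,.2)}
for n,i,j in(("top","a","d"),("side","b","e")):
    P=cloud(n,f[j])
    for c,(x,y,z) in B.items():
        r=np.hypot(P[...,0]-x,P[...,1]-y)
        m=(r<.03)&(P[...,2]>z-.012)&(P[...,2]<z+.012); Q=P[m]
        if len(Q)>2: print(n,"cap",c,len(Q),((Q.min(0)+Q.max(0))/2).round(4),np.median(Q,0).round(4),Q[:,2].max().round(3))
    for c,(x,y) in HO.items():
        m=(mask(f[i],c)>0)&(np.hypot(P[...,0]-x,P[...,1]-y)<.06)&(P[...,2]>.016)&(P[...,2]<.03); Q=P[m]
        R=cv2.minAreaRect(Q[:,:2].astype(np.float32)*1000); print(n,"hold",c,len(Q),np.round(R[0],1),np.round(R[1],1),round(R[2],1),np.median(Q[:,2]).round(4))
E
```

```text
top cap orange 37 [ 0.4616 -0.3022  0.0659] [ 0.4608 -0.3015  0.0684] 0.073
top cap blue 33 [ 0.5805 -0.2032  0.0709] [ 0.5798 -0.2015  0.072 ] 0.079
top cap green 35 [ 0.4566 -0.1402  0.0656] [ 0.4552 -0.1401  0.0679] 0.073
top cap purple 34 [0.4655 0.0915 0.0735] [0.4648 0.0912 0.076 ] 0.081
top cap white 28 [ 0.5817 -0.0517  0.0704] [ 0.5795 -0.0508  0.0712] 0.078
top hold orange 345 [615.1 199.8] [64.9 64.6] 80.7 0.0219
top hold blue 352 [466.5  89.1] [64.  64.3] 78.0 0.0221
top hold green 321 [592.6  93.7] [64.5 62.6] 81.9 0.0223
top hold purple 345 [475.9 200. ] [63.4 63.8] 86.6 0.022
side cap orange 97 [ 0.4614 -0.306   0.0646] [ 0.4595 -0.3091  0.0655] 0.071
side cap blue 60 [ 0.5803 -0.2048  0.0675] [ 0.5789 -0.2079  0.0681] 0.073
side cap green 64 [ 0.4556 -0.143   0.0638] [ 0.4546 -0.1452  0.0639] 0.07
side cap purple 36 [0.4654 0.0896 0.0721] [0.464  0.087  0.0723] 0.078
side cap white 24 [ 0.5803 -0.053   0.068 ] [ 0.5785 -0.0547  0.0692] 0.073
side hold orange 182 [614.8 198.6] [71.6 63.7] 80.7 0.02
side hold blue 210 [466.6  88.1] [68.3 63.6] 77.2 0.0202
side hold green 215 [593.3  92.6] [68.4 63.4] 78.6 0.0201
side hold purple 151 [475.5 197. ] [71.4 59.4] 84.5 0.0202
```

>>> apply_moves(motion=[[[0.24,-0.6,0,0,0,0.0134,1],[0.24,-0.6,0,0,0,0.0134,1],[0.24,-0.6,0,0,0,0.0134,1],[0.24,-0.6,0,0,0,0.0134,1],[0.24,-0.6,0,0,0,0.0134,1],[0.24,-0.6,0,0,0,0.0134,1],[0.24,-0.6,0,0,0,0.0134,1],[0.24,-0.6,0,0,0,0.0134,1],[0.24,-0.6,0,0,0,0.0134,1],[0.24,-0.6,0,0,0,0.0134,1],[0.24,-0.6,0,0,0,0.0134,1],[0.24,-0.6,0,0,0,0.0134,1]]], newtons=30)

```text
time_s: 1.1
position: [0.395, 0.2649, 0.2216]
orientation: [-0.0, 0.063, 0.998, -0.0]
contact_force: [0.7, 0.3, -0.3]
opening: 0.0855
gripper_force: 0.0
```

>>> apply_moves(motion=[[[0.235,-0.58,0,0,0,0.0134,1],[0.235,-0.58,0,0,0,0.0134,1],[0.235,-0.58,0,0,0,0.0134,1],[0.235,-0.58,0,0,0,0.0134,1],[0.235,-0.58,0,0,0,0.0134,1],[0.235,-0.58,0,0,0,0.0134,1],[0,0,-0.5,0,0,0,1],[0,0,-0.5,0,0,0,1],[0,0,-0.5,0,0,0,1],[0,0,0,0,0,0,1]]])

```text
time_s: 1.93
position: [0.4621, 0.0915, 0.1429]
orientation: [-0.004, 0.001, 1.0, -0.001]
contact_force: [-0.8, -0.0, 0.3]
opening: 0.0856
gripper_force: 0.0
```

>>> apply_moves(motion=[[[0.0,0,-0.3,0,0,0,1],[0.0,0,-0.3,0,0,0,1],[0.0,0,-0.3,0,0,0,1],[0,0,-0.3,0,0,0,1],[0,0,0,0,0,0,1],[0,0,0,0,0,0,1]]])

```text
time_s: 2.43
position: [0.4653, 0.0927, 0.0873]
orientation: [-0.0, 0.001, 1.0, -0.0]
contact_force: [-0.0, -0.2, -0.5]
opening: 0.0855
gripper_force: 0.0
```

>>> apply_moves(motion=[[[0,-0.03,-0.2,0,0,0,1],[0,0,-0.2,0,0,0,1],[0,0,-0.2,0,0,0,1],[0,0,-0.25,0,0,0,1],[0,0,0,0,0,0,1],[0,0,0,0,0,0,0.0],[0,0,0,0,0,0,-0.2],[0,0,0,0,0,0,-0.4],[0,0,0,0,0,0,-0.6],[0,0,0,0,0,0,-0.8],[0,0,0,0,0,0,-1],[0,0,0,0,0,0,-1]]], newtons=30)

```text
time_s: 3.43
position: [0.466, 0.0914, 0.0449]
orientation: [0.001, 0.001, 1.0, 0.0]
contact_force: [0.4, 0.6, 6.8]
opening: 0.0293
gripper_force: 29.5
```

>>> apply_moves(motion=[[[0,0,0,0,0,0,-1],[0,0,0,0,0,0,-1],[0,0,0,0,0,0,-1]]])

```text
time_s: 3.68
position: [0.466, 0.0915, 0.0449]
orientation: [0.001, 0.001, 1.0, 0.0]
contact_force: [-0.1, 0.5, 6.3]
opening: 0.0291
gripper_force: 29.5
```

>>> apply_moves(motion=[[[0,0,0.2,0,0,0,-1],[0,0,0.3,0,0,0,-1],[0,0,0.4,0,0,0,-1],[0,0,0.4,0,0,0,-1],[0,0,0.4,0,0,0,-1],[0,0,0,0,0,0,-1],[0,0,0,0,0,0,-1]]])

```text
time_s: 4.27
position: [0.4659, 0.0914, 0.1305]
orientation: [0.001, 0.001, 1.0, 0.001]
contact_force: [0.3, -0.1, -1.1]
opening: 0.0289
gripper_force: 29.7
```

Run:
```python
from m import *
save("side","pics/s1.png",(130,80,330,230),3.5)
```

```text
(no output)
```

View pics/s1.png

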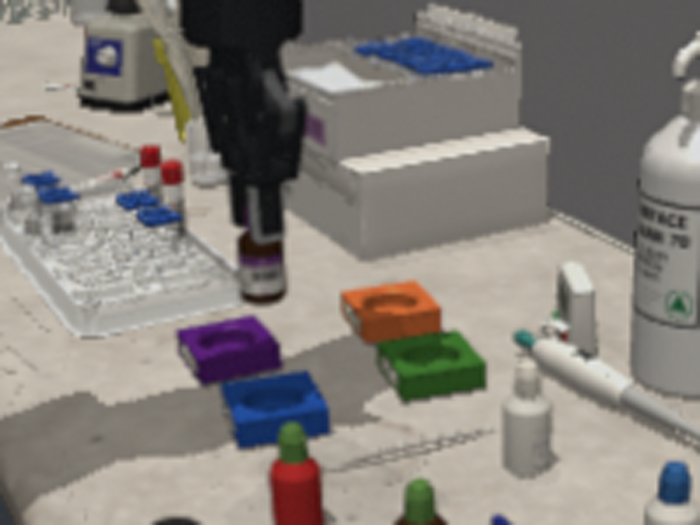

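The bottle is lifted upright in the jaws (crop about (262,265)) and the blue pocket is empty. Next: carry it to the purple holder.

>>> apply_moves(motion=[[[0.05,0.36,0,0,0,0,-1],[0.05,0.36,0,0,0,0,-1],[0.05,0.36,0,0,0,0,-1],[0.05,0.36,0,0,0,0,-1],[0,0.36,0,0,0,0,-1],[0,0.36,0,0,0,0,-1],[0,0,-0.3,0,0,0,-1],[0,0,-0.3,0,0,0,-1],[0,0,-0.3,0,0,0,-1],[0,0,-0.2,0,0,0,-1],[0,0,0,0,0,0,-1],[0,0,0,0,0,0,-1]]])

```text
time_s: 5.32
position: [0.4747, 0.1986, 0.0734]
orientation: [-0.001, 0.001, 1.0, -0.001]
contact_force: [0.1, -0.4, 0.2]
opening: 0.0283
gripper_force: 29.7
```

>>> apply_moves(motion=[[[0.02,0.02,-0.2,0,0,0,-1],[0,0,-0.2,0,0,0,-1],[0,0,-0.15,0,0,0,-1],[0,0,0,0,0,0,-1],[0,0,0,0,0,0,-1]]])

```text
time_s: 5.73
position: [0.476, 0.2, 0.0463]
orientation: [-0.001, 0.001, 1.0, -0.0]
contact_force: [-0.1, -0.8, -0.5]
opening: 0.0287
gripper_force: 29.7
```

Run:
```python
from m import *
save("side","pics/s2.png",(130,100,330,250),3.5)
```

```text
(no output)
```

View pics/s2.png

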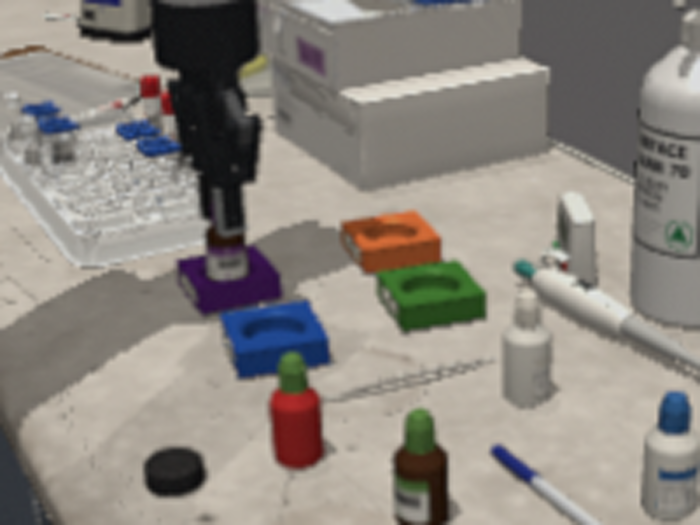

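The bottle sits in the purple pocket, crop (228,255). Releasing it and rising.

>>> apply_moves(motion=[[[0,0,0,0,0,0,-0.2],[0,0,0,0,0,0,0.1],[0,0,0,0,0,0,0.4],[0,0,0,0,0,0,0.7],[0,0,0,0,0,0,0.7],[0,0,0.2,0,0,0,0.7],[0,0,0.4,0,0,0,0.7],[0,0,0.4,0,0,0,0.7],[0,0,0.4,0,0,0,0.7],[0,0,0.4,0,0,0,0.7],[0,0,0.4,0,0,0,1],[0,0,0,0,0,0,1]]])

```text
time_s: 6.78
position: [0.4787, 0.2012, 0.1613]
orientation: [0.003, 0.001, 1.0, 0.002]
contact_force: [0.9, 0.7, 0.2]
opening: 0.0853
gripper_force: 0.0
```

>>> apply_moves(motion=[[[0.174,-0.6725,0,0,0,0,1],[0.174,-0.6725,0,0,0,0,1],[0.174,-0.6725,0,0,0,0,1],[0.174,-0.6725,0,0,0,0,1],[0.174,-0.6725,0,0,0,0,1],[0.174,-0.6725,0,0,0,0,1],[0.174,-0.6725,0,0,0,0,1],[0.174,-0.6725,0,0,0,0,1],[0.174,-0.6725,0,0,0,0,1],[0.174,-0.6725,0,0,0,0,1],[0.174,-0.6725,0,0,0,0,1],[0.174,-0.6725,0,0,0,0,1]]])

```text
time_s: 7.78
position: [0.5807, -0.2049, 0.1569]
orientation: [-0.0, 0.001, 1.0, 0.0]
contact_force: [0.4, -1.0, 0.1]
opening: 0.0854
gripper_force: 0.0
```

>>> apply_moves(motion=[[[0,0,-0.2,0,0,0,1],[0,0,-0.4,0,0,0,1],[0,0,-0.4,0,0,0,1],[0,0,-0.2,0,0,0,1],[0,0,0,0,0,0,1],[0,0,0,0,0,0,1]]])

```text
time_s: 8.28
position: [0.5805, -0.2031, 0.0967]
orientation: [-0.001, 0.001, 1.0, 0.0]
contact_force: [-0.2, -0.9, -0.0]
opening: 0.0852
gripper_force: 0.0
```

Run:
```python
from m import *
a,d=save("top","pics/t3.png")
P=cloud("top",d)
for c,(x,y,z) in {"purple":(.476,.2,.078),"white":(.581,-.052,.074)}.items():
    Q=P[(np.hypot(P[...,0]-x,P[...,1]-y)<.03)&(abs(P[...,2]-z)<.012)]
    print(c,len(Q),((Q.min(0)+Q.max(0))/2).round(4) if len(Q) else 0,Q[:,2].max() if len(Q) else 0)
```

```text
purple 34 [0.4757 0.202  0.0735] 0.07883239299342011
white 32 [ 0.582  -0.052   0.0694] 0.07649135276403125
```

Purple stands 2.5 mm from its holder's centre, with the cap at the right height. Now grasping blue.

>>> apply_moves(motion=[[[0,0,-0.3,0,0,0,1],[0,0,-0.3,0,0,0,1],[0,0,-0.3,0,0,0,1],[0,0,-0.28,0,0,0,1],[0,0,0,0,0,0,1],[0,0,0,0,0,0,0.0],[0,0,0,0,0,0,-0.2],[0,0,0,0,0,0,-0.4],[0,0,0,0,0,0,-0.6],[0,0,0,0,0,0,-0.8],[0,0,0,0,0,0,-1],[0,0,0,0,0,0,-1]]])

```text
time_s: 9.33
position: [0.5816, -0.2034, 0.0388]
orientation: [0.001, 0.001, 1.0, -0.0]
contact_force: [-1.4, 0.5, 5.4]
opening: 0.029
gripper_force: 29.4
```

>>> apply_moves(motion=[[[0,0,0,0,0,0,-1],[0,0,0.2,0,0,0,-1],[0,0,0.4,0,0,0,-1],[0,0,0.5,0,0,0,-1],[0,0,0.5,0,0,0,-1],[0,0,0.5,0,0,0,-1],[0,0,0.3,0,0,0,-1],[0,0,0,0,0,0,-1],[0,0,0,0,0,0,-1]]])

```text
time_s: 10.08
position: [0.581, -0.2035, 0.1587]
orientation: [0.001, 0.001, 1.0, -0.0]
contact_force: [-0.8, 0.5, -0.7]
opening: 0.029
gripper_force: 29.7
```

>>> apply_moves(motion=[[[-0.229,0.585,0,0,0,0,-1],[-0.229,0.585,0,0,0,0,-1],[-0.229,0.585,0,0,0,0,-1],[-0.229,0.585,0,0,0,0,-1],[-0.229,0.585,0,0,0,0,-1],[-0.229,0.585,0,0,0,0,-1],[-0.229,0.585,0,0,0,0,-1],[-0.229,0.585,0,0,0,0,-1],[-0.229,0.585,0,0,0,0,-1],[-0.229,0.585,0,0,0,0,-1],[0,0,-0.2,0,0,0,-1],[0,0,-0.4,0,0,0,-1]]])

```text
time_s: 11.08
position: [0.4662, 0.0916, 0.128]
orientation: [0.001, -0.001, 1.0, 0.001]
contact_force: [0.4, -0.5, -0.2]
opening: 0.0292
gripper_force: 29.8
```

>>> apply_moves(motion=[[[0,0,-0.4,0,0,0,-1],[0,0,-0.4,0,0,0,-1],[0,0,-0.3,0,0,0,-1],[0,0,0,0,0,0,-1],[0,0,0,0,0,0,-1],[0,0,0,0,0,0,-1]]])

```text
time_s: 11.58
position: [0.4663, 0.0889, 0.0729]
orientation: [-0.0, 0.001, 1.0, -0.0]
contact_force: [0.0, 0.2, -0.1]
opening: 0.0293
gripper_force: 29.8
```

dz = -0.0255 m to z 0.0475.

>>> apply_moves(motion=[[[0,0,-0.2,0,0,0,-1],[0,0,-0.2,0,0,0,-1],[0,0,-0.1,0,0,0,-1],[0,0,0,0,0,0,-1],[0,0,0,0,0,0,-1]]])

```text
time_s: 12.0
position: [0.466, 0.0891, 0.0473]
orientation: [-0.0, 0.001, 1.0, -0.0]
contact_force: [-0.9, -0.6, -0.6]
opening: 0.0288
gripper_force: 29.8
```

Run:
```python
from m import *
save("side","pics/s4.png",(130,100,330,250),3.5)
```

```text
(no output)
```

View pics/s4.png

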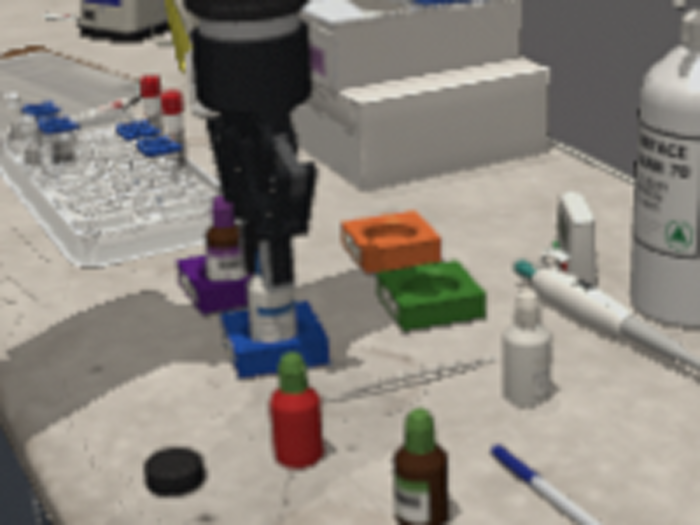

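Blue is in the blue pocket (crop 273,310), and purple stands upright in its own holder (225,245). I'll release blue and go to green at (0.4565, -0.141).

>>> apply_moves(motion=[[[0,0,0,0,0,0,-0.2],[0,0,0,0,0,0,0.1],[0,0,0,0,0,0,0.4],[0,0,0,0,0,0,0.7],[0,0,0,0,0,0,0.7],[0,0,0.2,0,0,0,0.7],[0,0,0.4,0,0,0,0.7],[0,0,0.4,0,0,0,0.7],[0,0,0.4,0,0,0,0.7],[0,0,0.4,0,0,0,0.7],[0,0,0.4,0,0,0,0.7],[0,0,0,0,0,0,0.7]]])

```text
time_s: 13.05
position: [0.4687, 0.0897, 0.162]
orientation: [0.003, 0.001, 1.0, 0.001]
contact_force: [0.0, -0.9, -0.4]
opening: 0.0724
gripper_force: 0.0
```

>>> apply_moves(motion=[[[-0.024,-0.575,0,0,0,0,0.7],[-0.024,-0.575,0,0,0,0,0.7],[-0.024,-0.575,0,0,0,0,0.7],[-0.024,-0.575,0,0,0,0,0.7],[-0.024,-0.575,0,0,0,0,0.7],[-0.024,-0.575,0,0,0,0,0.7],[-0.024,-0.575,0,0,0,0,0.7],[-0.024,-0.575,0,0,0,0,0.7],[0,0,0,0,0,0,0.7],[0,0,0,0,0,0,0.7],[0,0,0,0,0,0,0.7]]])

```text
time_s: 13.97
position: [0.4565, -0.1403, 0.1578]
orientation: [-0.0, 0.001, 1.0, 0.0]
contact_force: [0.4, 0.6, -0.1]
opening: 0.0732
gripper_force: 0.0
```

>>> apply_moves(motion=[[[0,-0.02,-0.2,0,0,0,0.7],[0,0,-0.4,0,0,0,0.7],[0,0,-0.4,0,0,0,0.7],[0,0,-0.4,0,0,0,0.7],[0,0,-0.4,0,0,0,0.7],[0,0,-0.3,0,0,0,0.7],[0,0,-0.2,0,0,0,0.7],[0,0,-0.09,0,0,0,0.7],[0,0,0,0,0,0,0.7],[0,0,0,0,0,0,0.7]]])

```text
time_s: 14.8
position: [0.4569, -0.1416, 0.0385]
orientation: [0.0, 0.001, 1.0, 0.0]
contact_force: [-0.4, -0.2, -0.3]
opening: 0.0729
gripper_force: 0.0
```

>>> apply_moves(motion=[[[0,0,0,0,0,0,0.0],[0,0,0,0,0,0,-0.2],[0,0,0,0,0,0,-0.4],[0,0,0,0,0,0,-0.6],[0,0,0,0,0,0,-0.8],[0,0,0,0,0,0,-1],[0,0,0,0,0,0,-1],[0,0,0,0,0,0,-1]]])

```text
time_s: 15.47
position: [0.4574, -0.1418, 0.039]
orientation: [0.001, 0.001, 1.0, 0.0]
contact_force: [0.3, 1.2, 6.6]
opening: 0.0285
gripper_force: 29.2
```

>>> apply_moves(motion=[[[0,0,0,0,0,0,-1],[0,0,0.2,0,0,0,-1],[0,0,0.4,0,0,0,-1],[0,0,0.5,0,0,0,-1],[0,0,0.5,0,0,0,-1],[0,0,0.5,0,0,0,-1],[0,0,0.3,0,0,0,-1],[0,0,0,0,0,0,-1],[0,0,0,0,0,0,-1]]])

```text
time_s: 16.22
position: [0.457, -0.1418, 0.1592]
orientation: [0.001, 0.001, 1.0, 0.0]
contact_force: [0.1, 0.6, -1.0]
opening: 0.0282
gripper_force: 29.7
```

>>> apply_moves(motion=[[[0.272,0.471,0,0,0,0,-1],[0.272,0.471,0,0,0,0,-1],[0.272,0.471,0,0,0,0,-1],[0.272,0.471,0,0,0,0,-1],[0.272,0.471,0,0,0,0,-1],[0.272,0.471,0,0,0,0,-1],[0.272,0.471,0,0,0,0,-1],[0.272,0.471,0,0,0,0,-1],[0.272,0.471,0,0,0,0,-1],[0.272,0.471,0,0,0,0,-1],[0,0,-0.2,0,0,0,-1],[0,0,-0.4,0,0,0,-1]]])

```text
time_s: 17.22
position: [0.594, 0.0961, 0.1281]
orientation: [0.001, -0.001, 1.0, 0.001]
contact_force: [0.6, 0.4, -0.6]
opening: 0.028
gripper_force: 29.7
```

>>> apply_moves(motion=[[[0,0,-0.4,0,0,0,-1],[0,0,-0.4,0,0,0,-1],[0,0,-0.3,0,0,0,-1],[0,0,0,0,0,0,-1],[0,0,0,0,0,0,-1],[0,0,0,0,0,0,-1]]])

```text
time_s: 17.72
position: [0.5927, 0.0934, 0.0734]
orientation: [-0.0, 0.001, 1.0, -0.0]
contact_force: [0.2, -0.2, -0.5]
opening: 0.0281
gripper_force: 29.7
```

>>> apply_moves(motion=[[[0,0,-0.2,0,0,0,-1],[0,0,-0.2,0,0,0,-1],[0,0,-0.11,0,0,0,-1],[0,0,0,0,0,0,-1],[0,0,0,0,0,0,-1]]])

```text
time_s: 18.13
position: [0.5924, 0.0937, 0.0473]
orientation: [-0.0, 0.001, 1.0, -0.0]
contact_force: [0.5, 0.6, -0.2]
opening: 0.0283
gripper_force: 32.6
```

Run:
```python
from m import *
save("side","pics/s5.png",(130,100,330,250),3.5)
```

```text
(no output)
```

View pics/s5.png

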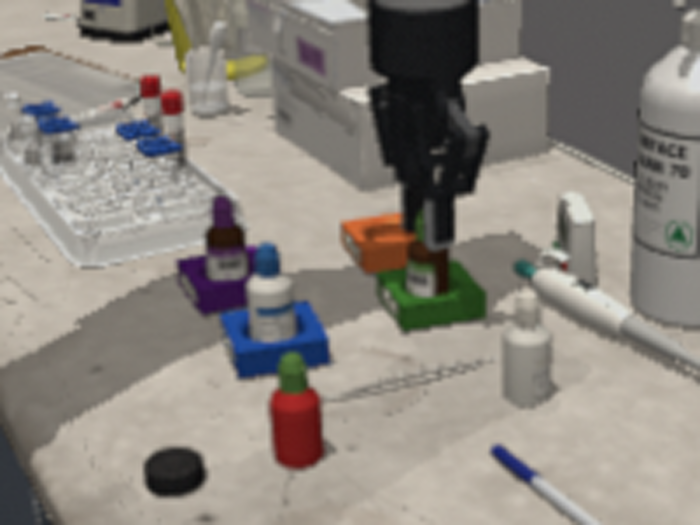

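Green is in its pocket (crop 428,275), and blue and purple stand upright. I'll release and go to orange.

>>> apply_moves(motion=[[[0,0,0,0,0,0,-0.2],[0,0,0,0,0,0,0.1],[0,0,0,0,0,0,0.4],[0,0,0,0,0,0,0.7],[0,0,0,0,0,0,0.7],[0,0,0.2,0,0,0,0.7],[0,0,0.4,0,0,0,0.7],[0,0,0.4,0,0,0,0.7],[0,0,0.4,0,0,0,0.7],[0,0,0.4,0,0,0,0.7],[0,0,0.4,0,0,0,0.7],[0,0,0,0,0,0,0.7]]])

```text
time_s: 19.18
position: [0.5954, 0.0939, 0.1628]
orientation: [0.004, 0.001, 1.0, 0.001]
contact_force: [0.8, 0.6, 0.5]
opening: 0.0723
gripper_force: 0.0
```

>>> apply_moves(motion=[[[-0.219,-0.661,0,0,0,0,0.7],[-0.219,-0.661,0,0,0,0,0.7],[-0.219,-0.661,0,0,0,0,0.7],[-0.219,-0.661,0,0,0,0,0.7],[-0.219,-0.661,0,0,0,0,0.7],[-0.219,-0.661,0,0,0,0,0.7],[-0.219,-0.661,0,0,0,0,0.7],[-0.219,-0.661,0,0,0,0,0.7],[-0.219,-0.661,0,0,0,0,0.7],[-0.219,-0.661,0,0,0,0,0.7],[-0.219,-0.661,0,0,0,0,0.7],[-0.219,-0.661,0,0,0,0,0.7]]])

```text
time_s: 20.18
position: [0.4604, -0.3044, 0.1581]
orientation: [0.0, 0.001, 1.0, 0.0]
contact_force: [1.4, 0.2, -0.9]
opening: 0.0726
gripper_force: 0.0
```

>>> apply_moves(motion=[[[0,0,0,0,0,0,0.7],[0,0,-0.2,0,0,0,0.7],[0,0,-0.4,0,0,0,0.7],[0,0,-0.4,0,0,0,0.7],[0,0,0,0,0,0,0.7],[0,0,0,0,0,0,0.7],[0,0,0,0,0,0,0.7]]])

```text
time_s: 20.77
position: [0.4619, -0.3024, 0.1083]
orientation: [0.0, 0.0, 1.0, 0.0]
contact_force: [-0.2, -0.6, 0.3]
opening: 0.0723
gripper_force: 0.0
```

dz = -0.0698 m (-1.4).

>>> apply_moves(motion=[[[0,0,-0.3,0,0,0,0.7],[0,0,-0.4,0,0,0,0.7],[0,0,-0.4,0,0,0,0.7],[0,0,-0.2,0,0,0,0.7],[0,0,-0.1,0,0,0,0.7],[0,0,0,0,0,0,0.7],[0,0,0,0,0,0,0.7]]])

```text
time_s: 21.35
position: [0.4619, -0.3033, 0.0386]
orientation: [0.001, 0.001, 1.0, -0.0]
contact_force: [0.4, -0.4, 0.0]
opening: 0.0727
gripper_force: 0.0
```

>>> apply_moves(motion=[[[0,0,0,0,0,0,0.0],[0,0,0,0,0,0,-0.2],[0,0,0,0,0,0,-0.4],[0,0,0,0,0,0,-0.6],[0,0,0,0,0,0,-0.8],[0,0,0,0,0,0,-1],[0,0,0,0,0,0,-1],[0,0,0,0,0,0,-1]]])

```text
time_s: 22.02
position: [0.4619, -0.3033, 0.0386]
orientation: [0.001, 0.001, 1.0, -0.0]
contact_force: [-0.5, -0.2, 5.4]
opening: 0.0288
gripper_force: 29.4
```

>>> apply_moves(motion=[[[0,0,0,0,0,0,-1],[0,0,0.2,0,0,0,-1],[0,0,0.4,0,0,0,-1],[0,0,0.5,0,0,0,-1],[0,0,0.5,0,0,0,-1],[0,0,0.5,0,0,0,-1],[0,0,0.5,0,0,0,-1],[0,0,0,0,0,0,-1],[0,0,0,0,0,0,-1]]])

```text
time_s: 22.77
position: [0.462, -0.3033, 0.1695]
orientation: [0.001, 0.001, 1.0, -0.0]
contact_force: [-0.7, 0.2, -1.7]
opening: 0.0287
gripper_force: 29.7
```

>>> apply_moves(motion=[[[0.204,0.67,0,0,0,0,-1],[0.204,0.67,0,0,0,0,-1],[0.204,0.67,0,0,0,0,-1],[0.204,0.67,0,0,0,0,-1],[0.204,0.67,0,0,0,0,-1],[0.204,0.67,0,0,0,0,-1],[0.204,0.67,0,0,0,0,-1],[0.204,0.67,0,0,0,0,-1],[0.204,0.67,0,0,0,0,-1],[0.204,0.67,0,0,0,0,-1],[0.204,0.67,0,0,0,0,-1],[0.204,0.67,0,0,0,0,-1]]])

```text
time_s: 23.77
position: [0.5827, 0.1006, 0.1664]
orientation: [-0.001, 0.001, 1.0, -0.0]
contact_force: [1.1, -0.9, 0.1]
opening: 0.0285
gripper_force: 29.7
```

>>> apply_moves(motion=[[[0.204,0.67,0,0,0,0,-1],[0.204,0.67,0,0,0,0,-1],[0.204,0.67,0,0,0,0,-1],[0,0,0,0,0,0,-1],[0,0,-0.3,0,0,0,-1],[0,0,-0.5,0,0,0,-1],[0,0,-0.5,0,0,0,-1],[0,0,-0.4,0,0,0,-1],[0,0,-0.2,0,0,0,-1],[0,0,0,0,0,0,-1],[0,0,0,0,0,0,-1]]])

```text
time_s: 24.68
position: [0.6138, 0.1992, 0.0723]
orientation: [-0.001, 0.001, 1.0, -0.0]
contact_force: [0.1, 0.6, -0.1]
opening: 0.0286
gripper_force: 29.8
```

>>> apply_moves(motion=[[[0.02,0,-0.2,0,0,0,-1],[0,0,-0.2,0,0,0,-1],[0,0,-0.1,0,0,0,-1],[0,0,0,0,0,0,-1],[0,0,0,0,0,0,-1]]])

```text
time_s: 25.1
position: [0.6152, 0.1995, 0.0477]
orientation: [-0.0, 0.001, 1.0, -0.0]
contact_force: [-1.1, 0.1, -0.4]
opening: 0.0286
gripper_force: 29.8
```

Run:
```python
from m import *
save("side","pics/s6.png",(130,100,330,250),3.5)
```

```text
(no output)
```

View pics/s6.png

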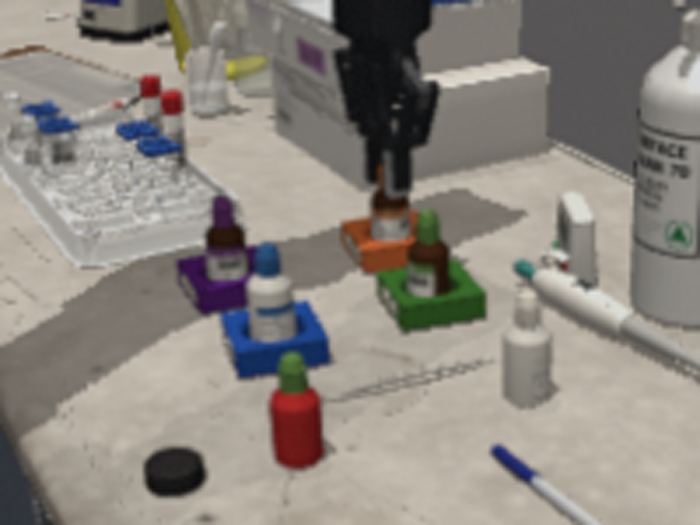

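Orange is in its pocket (crop 390,220). I'll release, rise, back away toward +y so the top view is clear, then check all the bottles.

>>> apply_moves(motion=[[[0,0,0,0,0,0,-0.2],[0,0,0,0,0,0,0.1],[0,0,0,0,0,0,0.4],[0,0,0,0,0,0,0.7],[0,0,0,0,0,0,0.7],[0,0,0.2,0,0,0,0.7],[0,0,0.4,0,0,0,0.7],[0,0,0.4,0,0,0,0.7],[0,0,0.4,0,0,0,0.7],[0,0,0.5,0,0,0,0.7],[0,0,0.5,0,0,0,0.7],[0,0,0.4,0,0,0,0.7]]])

```text
time_s: 26.15
position: [0.6158, 0.1996, 0.1907]
orientation: [0.001, 0.001, 1.0, 0.0]
contact_force: [0.3, 0.4, 0.0]
opening: 0.073
gripper_force: 0.0
```

>>> apply_moves(motion=[[[-0.1,-0.6,0,0,0,0,0.7],[-0.1,-0.6,0,0,0,0,0.7],[-0.1,-0.6,0,0,0,0,0.7],[-0.1,-0.6,0,0,0,0,0.7],[-0.1,-0.6,0,0,0,0,0.7],[-0.1,-0.6,0,0,0,0,0.7],[-0.1,-0.6,0,0,0,0,0.7],[-0.1,-0.6,0,0,0,0,0.7],[-0.1,-0.6,0,0,0,0,0.7],[-0.1,-0.6,0,0,0,0,0.7],[-0.1,-0.6,0,0,0,0,0.7],[0,0,0,0,0,0,0.7]]])

```text
time_s: 27.15
position: [0.5583, -0.1384, 0.1891]
orientation: [0.0, 0.006, 1.0, -0.002]
contact_force: [-0.8, -1.3, 0.1]
opening: 0.0725
gripper_force: 0.0
```

>>> apply_moves(motion=[[[-0.1,-0.6,0,0,0,0,0.7],[-0.1,-0.6,0,0,0,0,0.7],[-0.1,-0.6,0,0,0,0,0.7],[-0.1,-0.6,0,0,0,0,0.7],[0,0,0,0,0,0,0.7],[0,0,0,0,0,0,0.7]]])

```text
time_s: 27.65
position: [0.5395, -0.2528, 0.1886]
orientation: [0.0, 0.003, 1.0, -0.0]
contact_force: [0.2, 0.5, 0.6]
opening: 0.0729
gripper_force: 0.0
```

Run:
```python
from m import *
a,d=save("top","pics/t7.png",(120,120,376,280),3)
b,e=save("side","pics/s7.png")
for n,dd in(("top",d),("side",e)):
  P=cloud(n,dd)
  for c,(x,y,z) in {"purple":(.476,.2,.078),"orange":(.615,.1995,.078),"green":(.593,.0935,.078),"blue":(.4665,.089,.082),"white":(.581,-.052,.074)}.items():
    Q=P[(np.hypot(P[...,0]-x,P[...,1]-y)<.03)&(abs(P[...,2]-z)<.012)]
    if len(Q):
      m=(Q.min(0)+Q.max(0))/2; print(n,c,len(Q),m.round(4),"off mm",((m[:2]-(x,y))*1000).round(1),Q[:,2].max().round(4))
```

```text
top purple 35 [0.4758 0.2015 0.0742] off mm [-0.2  1.5] 0.0807
top orange 32 [0.6135 0.1986 0.074 ] off mm [-1.5 -0.9] 0.0811
top green 32 [0.5905 0.0919 0.0738] off mm [-2.5 -1.6] 0.0806
top blue 35 [0.466  0.0899 0.0781] off mm [-0.5  0.9] 0.0852
top white 31 [ 0.5812 -0.052   0.0697] off mm [ 0.2 -0. ] 0.0771
side purple 24 [0.4771 0.1982 0.0722] off mm [ 1.1 -1.8] 0.0779
side orange 28 [0.615  0.1947 0.0717] off mm [ 0.  -4.8] 0.0773
side green 33 [0.5909 0.0898 0.0717] off mm [-2.1 -3.7] 0.0771
side blue 39 [0.4656 0.0863 0.0762] off mm [-0.9 -2.7] 0.0821
side white 41 [ 0.5818 -0.0552  0.0677] off mm [ 0.8 -3.2] 0.0732
```

View pics/t7.png

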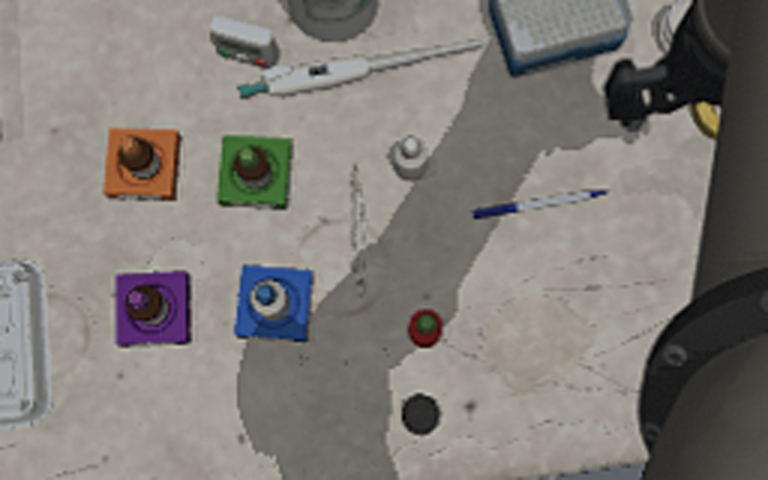

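All four bottles stand in their own holders (crop (138,158), (253,165), (147,305) and (270,297)). The top view puts them within 3 mm of centre, at the right cap heights. White and the red look-alike are unmoved, and the arm is clear.

```bash
python3 -c "
from cell import *
print(finish_job())"
```

```text
the job is handed in; nothing more can be done
None
```

The job is handed in: the orange, blue, green and purple bottles each stand in their own holder and the white one was left where it was; no pass/fail verdict came back.

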